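Clip the lockout hook onto the isolator's eye

ROBOT

A 7-joint arm with a two-finger parallel gripper is mounted at the origin on the work surface. World frame = base frame: x ahead of the robot, y to its left, z up, the work surface at z = 0. Lengths are in m, angles in rad, forces in N, time in s.
With the tool pointing down it reaches from about 0.425 to 0.95 m from the base axis. Payload 4.7 kg.
Tool frame: the origin (TCP) lies at the very end of the fingers, on their centre line; the grasp point (between the pads) lies 19 mm behind it; z points along the fingers, y is the line along which they close (so a half turn about z gives the same grasp; the last joint's range is limited). The gripper opens to 85 mm and grips with 20 to 120 N. Pads are 22 mm wide; open, the fingers measure 114 mm over their backs; the gripper's body (76 mm by 85 mm) begins 54 mm behind the grasp point. The pads swing forward as they close: fully open they stand 13 mm farther back than shut.
Start: joints at [1.318, 0.469, -0.049, 1.532, 0.024, 1.141, -0.082], TCP at [0.15, -0.658, 0.198] pointing down, gripper open.
Joint ranges: [-2.59, 2.59], [-0.33, 1.99], [-1.39, 1.29], [0.1, 2.45], [-1.04, 4.18], [0.21, 1.99], [-2.66, 2.66]. Speed limits (rad/s): [2.57, 2.57, 3.14, 3.14, 3.14, 3.14, 3.14].

INTERFACE

Orientations are given as a unit quaternion [w, x, y, z].
In Python, from plant import r gives the robot as it stands. Calls block until the motion is done:
- r.move_ptp(position, orientation): joint-space move of the TCP to a pose.
- r.move_linear(position, feed=0.15, attitude=None, until_force=None): straight line of the TCP; attitude=None keeps the orientation; feed is the mean speed in m/s. With until_force (N) it stops when the force on the tool has changed by that much, and returns True; else False.
- r.move_j(angles): joint-space move.
- r.open() and r.clamp(): open the fingers fully, or close them until they stop; the grip force is fixed at half the most.
- r.dwell(seconds).
- r.solve_ik(position, orientation): joint angles nearest the present ones, or None.
- r.observe(): the state.
- r.read_camera(name): name is "side" or "top" or "wrist"; returns a dict with "color" (384x512x3 uint8, blue, green, red), "camera_matrix" (3x3 intrinsics, pixels), "D" ([k1, k2, p1, p2, k3] as OpenCV has them; the pictures are not rectified), "rvec" (rotation vector, rad) and "tvec" (3), from world to camera coordinates, as OpenCV has them; the wrist camera has in their place "T_tool_cam" (4x4, takes a point from camera to tool coordinates, whose origin is the TCP and whose axes are the flange's). Camera axes: x right, y down, z forward; pixel columns grow to the right and rows downward; lengths in m; the calibration is good to about 2 mm. A picture is of the moment at which its call begins: read the wrist's pose just before it. There is no depth.
A pose or a line that the arm cannot do raises r.MotionError and nothing moves.
- r.close_job(): hands the job in; it is judged then, once.
The state is a dict: "t": time; "joints": joint angles; "qd": joint speeds; "joint_efforts": joint torques, N m; "tcp_pos": TCP position; "ee_rot": TCP orientation; "contact_force": force on the tool from outside, world axes, zero at the start; "moment": the same for the moment, N m; "finger_gap": finger opening in m; "grasp_force": force on a finger pad.
Only numpy, scipy, OpenCV 4.12 (cv2) and the standard library are available. Lean on these libraries where they do the work, as an engineer would, in place of code of your own. Each camera call takes 0.05 s, during which the arm holds its last target. There are 200 camera calls.

TASK

Lock out the stage power: take the red-handled snap hook from the blue mat and press its brass gate against one upright leg of the steel eye on the isolator box, until the leg is inside the hook and the gate has snapped shut behind it. Then tug the hook gently backwards so that the closed gate pulls on the leg with a steady force of about 10 N for half a second, and lower the hook to lie flat on the box, clipped round the leg, and let go. Never load the eye with more than 16 N, and leave the other things on the table where they are.

Things in the scene. Friction and masses are not known exactly. Their poses are not given: they have to be found in the camera images.
- hook_grip (a point): centre of the 0.2 kg snap hook's upright red block, 23 mm above the hook's underside; 44 mm along x, 22 mm along y, 46 mm tall. It stands alone at the rear: fingers can close on its two y faces from above. Axes: +x from block to mouth, +z up as the hook lies flat. The steel frame is 10 mm round rod lying flat, its axis 18 mm below this point
- hook_mouth (a point): point on the axis of the closed brass gate (5 mm rod along y, hinged at y = -29 mm from here, tip at +7 mm), where the 8 mm leg should enter along the hook's -x; same axes as hook_grip, 67.5 mm ahead of it, 1 mm to +y. The frame's nose, 3.5 to 12 mm ahead, has its edge at y = +6 mm. Enter within 1.5 mm of y = 0; far nearer the hinge the leg does not get past the gate tip
- hook_seat (a point): where the leg's axis should come to inside the hook, 37 mm ahead of hook_grip; 3 to 6 mm before here the gate snaps shut behind the leg, 3 mm further in (-x) the leg meets the back rod. Frame arms' inner faces at y = +8 and -27 mm from here. On the way out the shut gate stops the leg's axis 24 mm to +x of here
- gate (a joint): angle of the brass gate of the snap hook, rad: 0 shut against the nose, grows as it is pressed inward, to 1.2; a leg passing in opens it to about 0.8. Sprung shut: pressing it open with the leg takes about 2 N at the start and 4 to 5 N at the end, where it also pushes about 4 N sideways along y
- eye: rigid steel eye on the isolator box: a closed staple of 8 mm round rod standing upright, two vertical legs at y = +28 and -28 mm joined by a level crossbar 58 mm up (top at 62 mm). Origin on the box's top face midway between the legs, z up, y along the row of legs, x square to the eye and away from the robot's side. The hook goes on flat and level, moving along the eye's +x, below the crossbar, round either leg
- leg_left (a point): a point on the axis of the eye's +y leg, 30 mm above the box's top face
- leg_right (a point): a point on the axis of the eye's -y leg, 30 mm above the box's top face
- isolator: grey isolator box fixed to the table, 180 x 170 x 30 mm (x, y, z) with a yellow panel round the eye; origin at the centre of its underside on the table; same axes as the eye, which stands 10 mm to -x of its centre. Small knob and lamps on top near its +x edge
- mat: thin blue mat, 170 x 120 x 3 mm, fixed to the table, on which the hook lies flat; origin at the centre of its underside
- tape_roll: flat amber tape roll, 60 mm across, 14 mm tall; loose bystander, leave where it is; origin at the centre of its underside
- tape_roll2: orange tape roll, 56 mm across, 18 mm tall; loose bystander, leave where it is; origin at the centre of its underside
- jar: white jar, 48 mm across, 55 mm tall; loose bystander, leave where it is; origin at the centre of its underside
- bottle: white bottle, 56 mm across, 130 mm tall; loose bystander, leave where it is; origin at the centre of its underside
- screwdriver: screwdriver lying down, 150 mm long; loose bystander, leave where it is; origin at the centre of its underside
- mouse: round black mouse, 60 mm across, 28 mm tall; loose bystander, leave where it is; origin at the centre of its underside
- sample_tray: grey divided tray, 110 x 150 x 30 mm; loose bystander, leave where it is; origin at the centre of its underside
- wrench: steel wrench lying flat, 140 mm long; loose bystander, leave where it is; origin at the centre of its underside
Things that resemble listed ones, but are neither listed nor needed, are in the scene too. Leave any green or orange look-alike of the part that bears hook_grip alone.

How it is judged:
On the way, in this order (a step that is already met when the one before it is completed fails the run):
1. the leg of the eye presses the gate well inward (value of joint gate above 0.4 rad and contact force between hook and eye above 0.5 N), for 0.02 s.
2. the leg is inside the hook and the gate has snapped shut behind it (((x of leg_left in the frame of hook_grip between 0.031 and 0.064 m and y of leg_left in the frame of hook_grip between -0.026 and 0.01 m and z of leg_left in the frame of hook_grip between -0.028 and 0.028 m) or (x of leg_right in the frame of hook_grip between 0.031 and 0.064 m and y of leg_right in the frame of hook_grip between -0.026 and 0.01 m and z of leg_right in the frame of hook_grip between -0.028 and 0.028 m)) and value of joint gate below 0.1 rad), for 0.1 s.
3. the hook is tugged back: the shut gate pulls on the leg with more than 6 N for 0.4 s (((x of leg_left in the frame of hook_grip between 0.057 and 0.064 m and y of leg_left in the frame of hook_grip between -0.026 and 0.01 m and z of leg_left in the frame of hook_grip between -0.028 and 0.028 m) or (x of leg_right in the frame of hook_grip between 0.057 and 0.064 m and y of leg_right in the frame of hook_grip between -0.026 and 0.01 m and z of leg_right in the frame of hook_grip between -0.028 and 0.028 m)) and value of joint gate below 0.1 rad and contact force between hook and eye above 6 N), for 0.4 s.
At the end, for the whole second after the job is handed in: A leg of the eye is inside the hook's frame (leg axis 31 to 64 mm ahead of the block's centre, between the arms), the gate is shut (under 0.10 rad), the hook lies flat on the box (tilt under 0.12 rad, block centre less than 28 mm above the box's top), at rest and released (all of step 2 and angle between hook_grip's own z axis and vertical below 0.12 rad and z of hook_grip in the frame of eye below 0.028 m and linear speed of hook below 0.02 m/s); the robot touches nothing.
It fails at once if the eye is loaded with more than 16 N by the hook (contact force between hook and eye above 16 N).
It fails at once if a bystander is moved by more than 20 mm (distance of any of tape_roll, tape_roll2, jar, bottle, screwdriver, mouse, sample_tray, wrench from where it was at the start of the episode above 0.02 m).
It also fails if it takes over 64 s, if anything falls off the work surface, if the arm or the gripper's body presses on something with over 40 N, if the wrist force passes 120 N, or if a joint passes its speed limit or range.

## Working session

There is one attempt and no reset: what is moved stays moved. The work goes in short steps, each a Python script; the robot and the scene stay as the last script left them, time stands still between calls to the robot, and variables do not carry over. Pictures are saved under pics/ and viewed, at most 10 in all, crops included, and the job is handed in when it is done.

```bash
mkdir -p pics; ls; python3 - <<'E'
from plant import r
import cv2,numpy as np
ims=[]
for n in("top","side"):
    c=r.read_camera(n); cv2.imwrite(f"pics/{n}0.png",c["color"]); 
    print(n,c["camera_matrix"].tolist(),c["D"],c["rvec"],c["tvec"])
o=r.observe();print(o)
c=r.read_camera("wrist");print(c["T_tool_cam"],c["camera_matrix"],c["D"])
E
```

```text
pics
top [[485.0591648010483, 0.0, 251.74965602465846], [0.0, 485.0591648010483, 197.84020186124494], [0.0, 0.0, 1.0]] [0.01136283 0.         0.         0.         0.        ] [ 2.16062475 -2.04059312  0.21682093] [-0.01455605  0.61036777  1.6939109 ]
side [[357.92139545601066, 0.0, 255.69918312306334], [0.0, 357.92139545601066, 188.60143912077297], [0.0, 0.0, 1.0]] [-0.0641493  0.         0.         0.         0.       ] [ 0.44683175 -2.69022536  1.27720226] [0.59354111 0.16856908 0.94492522]
{'t': 0.1, 'joints': array([ 1.31811881,  0.46940891, -0.04858198,  1.53357562,  0.0241016 ,
        1.14100911, -0.08228709]), 'qd': array([ 0.0007434 , -0.00311532,  0.00118152, -0.00251953, -0.00022605,
        0.00014701, -0.0006295 ]), 'joint_efforts': array([ 1.36912036e-03, -5.11514461e+01, -4.69117414e-02, -2.38388944e+01,
        1.06942319e-02,  4.41457116e-03, -2.15674015e-05]), 'tcp_pos': array([ 0.14966432, -0.65759436,  0.19683345]), 'ee_rot': array([-8.97390951e-04,  9.93744838e-01,  1.11670825e-01, -1.36441659e-04]), 'contact_force': array([-0.22759389,  0.41310451,  0.42823626]), 'moment': array([ 0.03608366, -0.0325826 ,  0.00242254]), 'grasp_force': 0.0, 'finger_gap': 0.08538840224727114}
[[-1.14939157e-03 -9.61962916e-01 -2.73177646e-01  6.86415127e-02]
 [ 9.99999188e-01 -1.25609301e-03  2.15699425e-04 -4.49595565e-04]
 [-5.50631381e-04 -2.73177176e-01  9.61963579e-01 -1.76386793e-01]
 [ 0.00000000e+00  0.00000000e+00  0.00000000e+00  1.00000000e+00]] [[276.18184113   0.         257.87182487]
 [  0.         276.18184113 187.37719778]
 [  0.           0.           1.        ]] [-0.01448772  0.          0.          0.          0.        ]
```

View pics/top0.png

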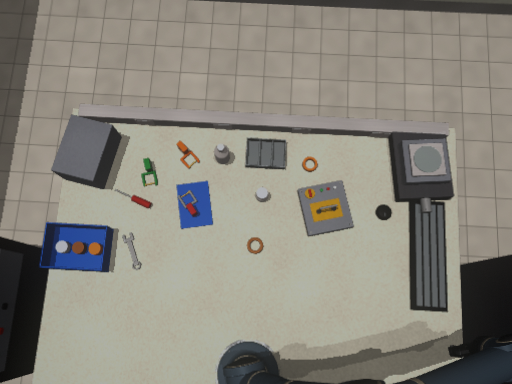

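View pics/side0.png

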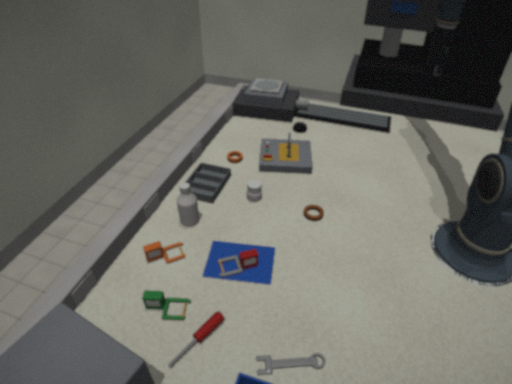

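The top view shows the hook on the blue mat, with its red block at about (191,209) and its mouth up and to the left. The isolator is at about (325,208), with the knob on its far side. The side view agrees. Next come rough positions, then a closer look with the wrist camera.

```bash
cat >h.py <<'E'
from plant import r
import cv2,numpy as np
from scipy.spatial.transform import Rotation as R
def q2R(q): return R.from_quat(np.roll(q,-1)).as_matrix()
def cam(n,f=None):
    o=r.observe(); c=r.read_camera(n)
    if n=="wrist":
        T=np.eye(4);T[:3,:3]=q2R(o["ee_rot"]);T[:3,3]=o["tcp_pos"]
        c["T"]=T@c["T_tool_cam"]
    else:
        M=np.eye(4);M[:3,:3]=cv2.Rodrigues(c["rvec"])[0];M[:3,3]=c["tvec"];c["T"]=np.linalg.inv(M)
    if f: cv2.imwrite("pics/"+f,c["color"])
    return c
def plane(c,px,z):
    p=cv2.undistortPoints(np.float64(px).reshape(-1,1,2),c["camera_matrix"],c["D"]).reshape(-1,2)
    d=np.c_[p,np.ones(len(p))]@c["T"][:3,:3].T; o=c["T"][:3,3]
    return o+d*((z-o[2])/d[:,2])[:,None]
def proj(c,P):
    M=np.linalg.inv(c["T"]);rv=cv2.Rodrigues(M[:3,:3])[0]
    return cv2.projectPoints(np.float64(P).reshape(-1,3),rv,M[:3,3],c["camera_matrix"],c["D"])[0].reshape(-1,2)
def down(yaw): # tool down; tool x axis at world angle yaw
    c,s=np.cos(yaw),np.sin(yaw)
    m=np.array([[c,s,0],[s,-c,0],[0,0,-1]])
    return np.roll(R.from_matrix(m).as_quat(),1)
def blob(c,lo,hi,roi=None,k=1):
    hsv=cv2.cvtColor(c["color"],cv2.COLOR_BGR2HSV); m=cv2.inRange(hsv,np.array(lo),np.array(hi))
    if lo[0]==0: m|=cv2.inRange(hsv,np.array([172,lo[1],lo[2]]),np.array([180,255,255]))
    if roi: z=np.zeros_like(m);x0,y0,x1,y1=roi;z[y0:y1,x0:x1]=m[y0:y1,x0:x1];m=z
    cs=sorted(cv2.findContours(m,cv2.RETR_EXTERNAL,cv2.CHAIN_APPROX_NONE)[0],key=cv2.contourArea)[::-1]
    return cs[:k]
E
python3 - <<'E'
from h import *
c=cam("top")
print(plane(c,[[191,209],[183,197],[188,203]],.03))
b=np.array([[299,192],[341,181],[353,226],[308,235]]);print(plane(c,b,.03))
print(plane(c,[[318,211],[336,208]],.09))
print(r.observe()["ee_rot"],down(0))
for P in([.53,.22,.35],[.5,.2,.3]):
  for y in(0,np.pi/2,np.pi,-np.pi/2): print(P,y,r.solve_ik(P,down(y)))
E
```

```text
[[0.56350374 0.24235643 0.03      ]
 [0.60704658 0.27584456 0.03      ]
 [0.58542432 0.25535952 0.03      ]]
[[ 0.6503587  -0.15295573  0.03      ]
 [ 0.70129531 -0.30768789  0.03      ]
 [ 0.53396962 -0.35444593  0.03      ]
 [ 0.49147063 -0.1915492   0.03      ]]
[[ 0.57051674 -0.21803869  0.09      ]
 [ 0.58501591 -0.28161092  0.09      ]]
[-6.03149504e-04  9.93746410e-01  1.11658844e-01 -1.07650058e-04] [0. 1. 0. 0.]
[0.53, 0.22, 0.35] 0 [ 0.32633988  0.38249783 -1.08457337  1.51526762  0.33894524  1.44783419
 -2.3406124 ]
[0.53, 0.22, 0.35] 1.5707963267948966 [ 0.43747163  0.50326409 -1.34189548  1.51071624  0.48981526  1.51412824
 -0.90356965]
[0.53, 0.22, 0.35] 3.141592653589793 [ 0.28924758  0.35901794 -1.01805181  1.51690692  0.30652313  1.43662087
  0.82953855]
[0.53, 0.22, 0.35] -1.5707963267948966 [ 0.37059248  0.41799201 -1.17240035  1.51338664  0.38569868  1.46582616
  2.3304676 ]
[0.5, 0.2, 0.3] 0 [ 0.46919428  0.39392555 -1.2206576   1.67127717  0.37889679  1.34526466
 -2.38459705]
[0.5, 0.2, 0.3] 1.5707963267948966 [ 0.52221738  0.46185044 -1.34435389  1.66945642  0.45792786  1.38193809
 -0.8889554 ]
[0.5, 0.2, 0.3] 3.141592653589793 [ 0.31784482  0.29626866 -0.96515941  1.67716174  0.25170402  1.30071969
  0.87598462]
[0.5, 0.2, 0.3] -1.5707963267948966 [ 0.44302706  0.37039488 -1.16984887  1.67222551  0.34997295  1.33363801
  2.35507619]
```

```bash
python3 - <<'E'
from h import *
q=r.observe()["joints"].copy(); q[0]=-.42; q[2]=0
r.move_j(q); o=r.observe(); print(o["tcp_pos"],o["ee_rot"],o["t"])
for P,y in(([.60,.27,.2],.65),([.60,.27,.2],.65-np.pi),([.48,-.26,.1],.22),([.48,-.26,.1],.22-np.pi)): print(y,r.solve_ik(P,down(y)))
r.move_ptp([.60,.27,.2],down(.65))
print(r.observe()["t"],r.observe()["joints"])
c=cam("wrist","w1.png")
E
```

```text
[0.63604901 0.22840459 0.19736655] [ 0.00919462  0.57474734  0.81825365 -0.00647458] 3.725
0.65 [-0.66641247  0.44240276  0.25344679  1.58800172 -0.11917637  1.12638942
 -1.3058337 ]
-2.491592653589793 [-0.19525213  0.47316083 -0.41749963  1.55689599  0.20340865  1.15475037
  1.56632462]
0.22 [ 0.0173036   0.40004135  0.51325704  1.96566724 -0.25972351  0.83997384
 -0.67910901]
-2.921592653589793 [ 0.49568702  0.37218569 -0.09581481  1.93826928  0.04702346  0.83324291
  2.16555738]
4.85 [-0.66587948  0.44241812  0.25339815  1.58795218 -0.11897818  1.12637757
 -1.30504904]
```

View pics/w1.png

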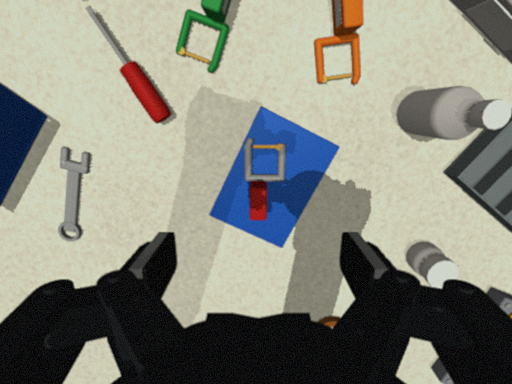

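The wrist view shows the hook nearly aligned with the tool. The red block is at about (258,200), the brass gate at about (268,147), and the hinge is on the right.

```bash
python3 - <<'E'
from h import *
c=cam("wrist")
roi=(235,165,285,230)
k=blob(c,(0,120,50),(8,255,255),roi)[0]; print(cv2.minAreaRect(k),cv2.boundingRect(k))
hsv=cv2.cvtColor(c["color"],cv2.COLOR_BGR2HSV); print([tuple(hsv[v,258]) for v in range(176,226,4)])
k=blob(c,(0,120,130),(8,255,255),roi)[0]; rr=cv2.minAreaRect(k); print("bright",rr)
P=plane(c,cv2.boxPoints(rr),.049); print(P,P.mean(0))
g=np.vstack(blob(c,(14,90,80),(30,255,255),(235,130,300,175),3)); print("gate",cv2.minAreaRect(g)); G=plane(c,cv2.boxPoints(cv2.minAreaRect(g)),.008);print(G)
d=G.mean(0)-P.mean(0);print(np.arctan2(d[1],d[0]),np.linalg.norm(d[:2]))
cv2.imwrite("pics/w1c.png",cv2.resize(c["color"][120:240,220:310],None,fx=5,fy=5,interpolation=cv2.INTER_CUBIC))
E
```

```text
((258.0, 200.0), (38.0, 16.0), 90.0) (250, 181, 17, 39)
[(np.uint8(30), np.uint8(13), np.uint8(134)), (np.uint8(0), np.uint8(45), np.uint8(74)), (np.uint8(178), np.uint8(220), np.uint8(66)), (np.uint8(0), np.uint8(246), np.uint8(88)), (np.uint8(1), np.uint8(233), np.uint8(103)), (np.uint8(0), np.uint8(216), np.uint8(110)), (np.uint8(1), np.uint8(208), np.uint8(108)), (np.uint8(4), np.uint8(248), np.uint8(106)), (np.uint8(3), np.uint8(212), np.uint8(112)), (np.uint8(1), np.uint8(224), np.uint8(166)), (np.uint8(1), np.uint8(221), np.uint8(170)), (np.uint8(137), np.uint8(124), np.uint8(115)), (np.uint8(108), np.uint8(207), np.uint8(166))]
bright ((257.5, 212.0), (14.0, 15.0), 90.0)
[[0.55632095 0.249432   0.049     ]
 [0.56769874 0.23442982 0.049     ]
 [0.55273126 0.22290522 0.049     ]
 [0.54118291 0.23813319 0.049     ]] [0.55448346 0.23622506 0.049     ]
gate ((267.5, 147.0), (6.0, 29.0), 90.0)
[[0.61513981 0.28974845 0.008     ]
 [0.63842209 0.25906731 0.008     ]
 [0.63217661 0.2540932  0.008     ]
 [0.60875893 0.28495485 0.008     ]]
0.4770984544340247 0.07783235206087401
```

View pics/w1c.png

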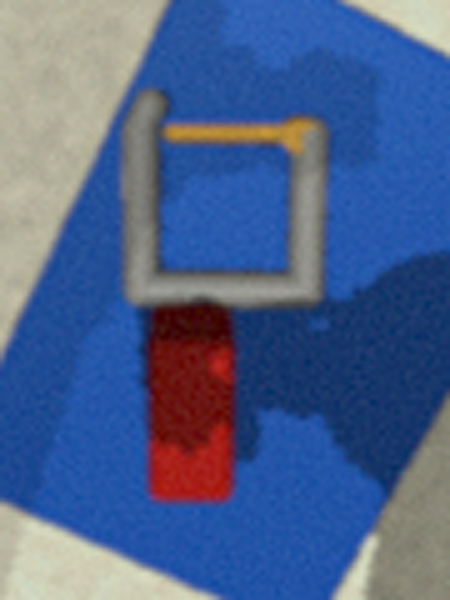

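Corrected for the shadow, the block's top face spans about (250,188) to (267,220). That gives the grasp.

```bash
python3 - <<'E'
from h import *
c=cam("wrist")
P=plane(c,[[250,188.2],[267,188.2],[267,220],[250,220]],.049); print(P)
p=P.mean(0); d=P[:2].mean(0)-P[2:].mean(0); yaw=np.arctan2(d[1],d[0]); print(p,yaw,np.linalg.norm(d))
B=plane(c,[[246,180.6],[284,180]],.013); e=B[1]-B[0]; y2=np.arctan2(e[0],-e[1]); print("barYaw",y2)
yaw=(yaw+y2)/2
r.move_ptp([p[0],p[1],.13],down(yaw))
r.move_linear([p[0],p[1],.010],feed=.08,until_force=8)
o=r.observe();print(o["tcp_pos"],o["contact_force"])
r.clamp(); o=r.observe(); print(o["finger_gap"],o["grasp_force"],o["tcp_pos"],o["t"])
r.move_linear([p[0],p[1],.14],feed=.1)
o=r.observe(); print(o["finger_gap"],o["contact_force"],o["moment"],yaw,o["t"])
# rough eye and go to stand-off
cam("wrist","w2.png")
E
```

```text
[[0.57391955 0.26257058 0.049     ]
 [0.58658629 0.24586237 0.049     ]
 [0.55319319 0.22005843 0.049     ]
 [0.54009596 0.23733683 0.049     ]]
[0.56344875 0.24145705 0.049     ] 0.6494271522596277 0.0421987202118136
barYaw 0.6650040262741477
[0.56382596 0.24162285 0.01051603] [-0.63754816 -0.63604233  0.48380578]
0.01965234712388298 59.01986539363861 [0.56359101 0.24159637 0.01036624] 7.6917
0.01945963650472362 [-0.82752554 -0.34077746 -1.85531223] [ 0.00241782  0.00024909 -0.05002732] 0.6572155892668876 9.1417
```

View pics/w2.png

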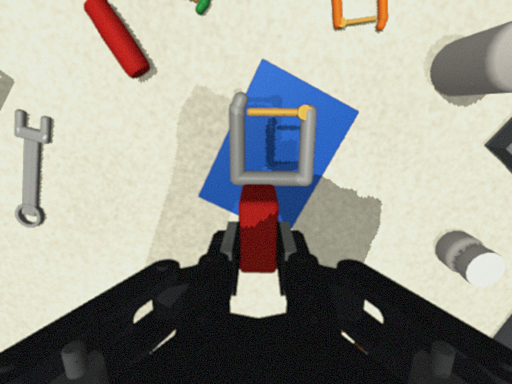

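The hook is held squarely between the fingers. The gate is at row 112, and the arms' inner faces are at columns 244 and 301. I'll carry it to a stand-off in front of the eye and look there.

```bash
python3 - <<'E'
from h import *
o=r.observe(); r.move_linear([*o["tcp_pos"][:2],.2],feed=.15)
y=.25; u=np.array([np.cos(y),np.sin(y)])
L=np.array([.571,-.223]); p=L-.13*u
print(r.solve_ik([*p,.2],down(y)))
r.move_ptp([*p,.2],down(y)); r.move_linear([*p,.14])
o=r.observe();print(o["tcp_pos"],o["joints"],o["t"],o["finger_gap"])
r.dwell(.2)
c=cam("wrist","w3.png")
E
```

```text
[-0.16927361  0.23289112  0.72441529  1.94160185 -0.17921844  1.03133525
 -0.68642168]
[ 0.4456388  -0.25520303  0.14031822] [-0.12642512  0.31398737  0.6942888   2.00704701 -0.25351346  0.905331
 -0.61826906] 12.1417 0.019722266354266903
```

View pics/w3.png

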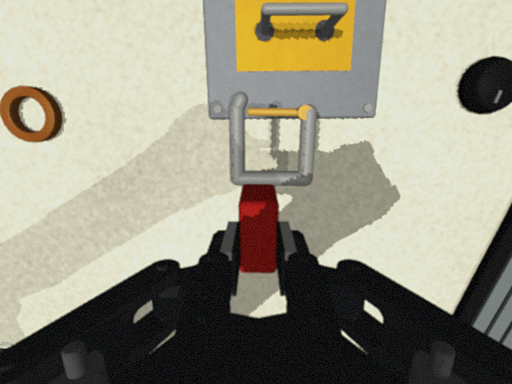

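```bash
python3 - <<'E'
from h import *
c=cam("wrist"); im=c["color"]
cv2.imwrite("pics/w3c.png",cv2.resize(im[0:80,225:365],None,fx=5.7,fy=5.7,interpolation=cv2.INTER_CUBIC))
hsv=cv2.cvtColor(im,cv2.COLOR_BGR2HSV)
y=cv2.inRange(hsv,(18,120,100),(32,255,255)); y[75:]=0
cols=range(240,348); rows=[np.nonzero(y[:,k])[0].max()+.5 for k in cols]
E=plane(c,np.c_[list(cols),rows],.0305); f=np.polyfit(E[:,1],E[:,0],1); print("panel front yaw",-np.arctan(f[0])) 
for nm,idx in(("L",0),("R",-1)):
    rr=range(40,69); cc=[np.nonzero(y[k,225:365])[0][idx]+225+(-.5 if idx==0 else .5) for k in rr]
    E=plane(c,np.c_[cc,list(rr)],.0305); f=np.polyfit(E[:,0],E[:,1],1); print("panel side",nm,np.arctan(f[0]),E.mean(0))
g=cv2.cvtColor(im,cv2.COLOR_BGR2GRAY)
# box front edge corners
print(plane(c,[[207,118.5],[374,116.5]],.03))
T=np.linalg.inv(np.block([[q2R(r.observe()["ee_rot"]),r.observe()["tcp_pos"][:,None]],[np.zeros((1,3)),1]]))
z=r.observe()["tcp_pos"][2]-.0024
H=plane(c,[[244,150],[301.5,150],[247,112],[306,112],[239,97]],z); print("hook in tool",(np.c_[H,np.ones(5)]@T.T)[:,:3])
E
```

```text
panel front yaw 0.26115916743767087
panel side L 0.27423315264990145 [ 0.55626206 -0.20572432  0.0305    ]
panel side R 0.2505190053444273 [ 0.58356915 -0.31222663  0.0305    ]
[[ 0.49076847 -0.19061317  0.03      ]
 [ 0.53445795 -0.35387794  0.03      ]]
hook in tool [[ 0.04318951 -0.00926784  0.00245506]
 [ 0.04315019  0.02807203  0.00247901]
 [ 0.06701885 -0.0070462   0.00249015]
 [ 0.0669985   0.02991808  0.00251389]
 [ 0.07598465 -0.01188516  0.0024997 ]]
```

View pics/w3c.png

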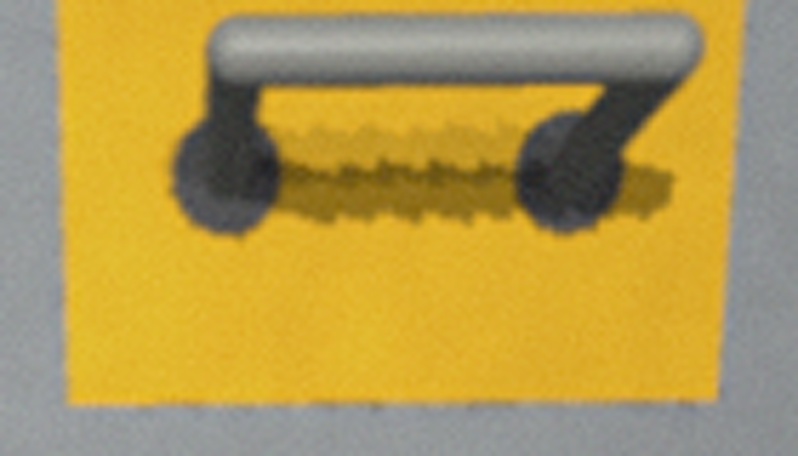

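The crop shows the disc centres at about (264.2,30.1) and (324.4,29.8), and the bar ends at columns 261.4 and 347.9, row 7.6. Next I'll compute the legs, lower to insertion height close in front of the left leg, and measure gate and leg in one picture.

```bash
python3 - <<'E'
from h import *
c=cam("wrist")
D=plane(c,[[264.2,30.1],[324.4,29.8]],.031); B=plane(c,[[261.4,7.6],[347.9,7.6]],.088)
for P in(D,B):
    e=P[0]-P[1]; print(P, np.linalg.norm(e), np.arctan2(-e[0],e[1]), P.mean(0))
yaw=.258; u=np.array([np.cos(yaw),np.sin(yaw)]); n=np.array([-u[1],u[0]])
C=(D.mean(0)+B.mean(0))[:2]/2; L=C+.028*n; print("L",L,D[0],)
p=L-.105*u-.001*n   # mouth is +1mm in y from grip
z=.030+.0074+.010+.0
r.move_linear([*p,.14],attitude=down(yaw)); print(r.move_linear([*p,z],feed=.1,until_force=6))
r.dwell(.3);o=r.observe();print(o["tcp_pos"],o["contact_force"],o["t"])
c=cam("wrist"); im=c["color"]
cv2.imwrite("pics/w4c.png",cv2.resize(im[40:190,200:350],None,fx=4,fy=4,interpolation=cv2.INTER_CUBIC))
E
```

```text
[[ 0.58238762 -0.2263195   0.031     ]
 [ 0.59658417 -0.2806177   0.031     ]] 0.05612340113449434 0.25573077190520604 [ 0.58948589 -0.2534686   0.031     ]
[[ 0.58220947 -0.22287874  0.088     ]
 [ 0.59804543 -0.28433059  0.088     ]] 0.06345948950653268 0.25220959704686713 [ 0.59012745 -0.25360466  0.088     ]
L [ 0.58266255 -0.22646337] [ 0.58238762 -0.2263195   0.031     ]
False
[ 0.48162603 -0.25427211  0.04775897] [ 0.12146104  0.01735188 -2.15731758] 14.2583
```

View pics/w4c.png

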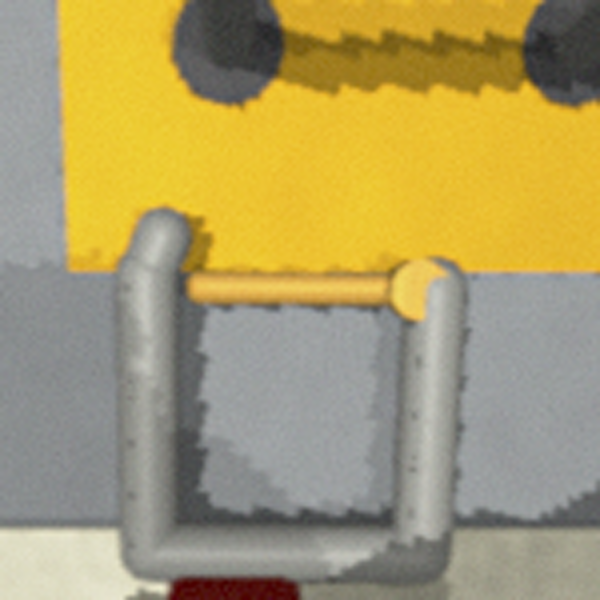

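The crop gives these pixels: left leg disc centre (257.2,51.8), nose edge column 247 at row 98, hinge ball (304.5,112), and arms' inner faces at columns 244.3 and 299.8 at row 150.

```bash
python3 - <<'E'
from h import *
c=cam("wrist"); o=r.observe(); Rm=q2R(o["ee_rot"]); t=o["tcp_pos"]
f=lambda px,z: (plane(c,px,z)-t)@Rm*1000
z=t[2]-.0024
print("disc",f([[257.1,51.9]],.031)); 
print("nose edge",f([[247,98]],z),"hinge",f([[304.4,112]],z),"arms",f([[244.2,150],[299.4,150]],z),"gate row",f([[270,111.5]],z))
E
```

```text
disc [[103.99920599  -0.73944291  16.62734923]]
nose edge [[75.2891561  -7.00205269  2.4261163 ]] hinge [[66.90599132 28.82673367  2.42757858]] arms [[43.11591101 -9.19089633  2.41431011]
 [43.07899975 26.62458827  2.41876265]] gate row [[67.21478048  7.28795834  2.42500364]]
```

The leg sits at hook y = +0.7 mm and the mouth at about +0.7 mm, so they are aligned. Now touch the gate, then insert.

```bash
python3 - <<'E'
from h import *
yaw=.257; u=np.array([np.cos(yaw),np.sin(yaw),0])
o=r.observe(); p0=o["tcp_pos"].copy(); f0=o["contact_force"].copy(); p0[2]=.0477
S=lambda: (lambda o:(round(o["t"],2),((o["tcp_pos"]-p0)@u*1000).round(2),((o["contact_force"]-f0)@np.c_[u,[-u[1],u[0],0],[0,0,1]]).round(2)))(r.observe())
r.move_linear(p0+.024*u,feed=.06); print(S())
print(r.move_linear(p0+.040*u,feed=.01,until_force=1.5),S())
np.save("p0.npy",np.r_[p0,f0])
E
```

```text
(14.91, np.float64(24.1), array([-0.35, -0.32,  0.04]))
True (15.81, np.float64(31.06), array([-0.47, -1.2 , -0.76]))
```

```bash
python3 - <<'E'
from h import *
yaw=.257; u=np.array([np.cos(yaw),np.sin(yaw),0])
a=np.load("p0.npy");p0,f0=a[:3],a[3:]
S=lambda: (lambda o:(round(o["t"],2),((o["tcp_pos"]-p0)@u*1000).round(2),((o["contact_force"]-f0)@np.c_[u,[-u[1],u[0],0],[0,0,1]]).round(2)))(r.observe())
print(S())
for d in(34,40,46,52,56,60,62,64,66):
    h=r.move_linear(p0+d/1000*u,feed=.03,until_force=8); print(d,h,S(),S()[2])
    if h: break
E
```

```text
(15.81, np.float64(31.06), array([-0.47, -1.2 , -0.76]))
34 False (16.07, np.float64(33.19), array([-2.36,  0.45, -0.2 ])) [-2.36  0.45 -0.2 ]
40 False (16.43, np.float64(39.57), array([-3.54,  0.62, -0.63])) [-3.54  0.62 -0.63]
46 False (16.77, np.float64(45.67), array([-3.41,  0.22, -0.32])) [-3.41  0.22 -0.32]
52 False (17.12, np.float64(51.81), array([-3.55, -0.88, -1.33])) [-3.55 -0.88 -1.33]
56 False (17.41, np.float64(56.07), array([-5.03, -2.15, -0.83])) [-5.03 -2.15 -0.83]
60 False (17.69, np.float64(62.04), array([-0.75,  0.05, -0.72])) [-0.75  0.05 -0.72]
62 False (17.94, np.float64(63.21), array([ 0.4 , -0.29, -0.15])) [ 0.4  -0.29 -0.15]
64 False (18.19, np.float64(64.35), array([-1.11,  0.44, -0.81])) [-1.11  0.44 -0.81]
66 False (18.44, np.float64(66.2), array([0.16, 0.2 , 0.35])) [0.16 0.2  0.35]
```

The gate snapped shut behind the leg: the force rose to 5 N at 56 mm and was back near zero by 62 mm. Now the tug, in small steps.

```bash
python3 - <<'E'
from h import *
yaw=.257; u=np.array([np.cos(yaw),np.sin(yaw),0])
a=np.load("p0.npy");p0=a[:3]
r.dwell(.2); f0=np.mean([(r.dwell(.05),r.observe()["contact_force"])[1] for _ in range(6)],0)
def S(n=4):
    F=[];
    for _ in range(n): r.dwell(.02); F.append((r.observe()["contact_force"]-f0))
    o=r.observe(); F=np.mean(F,0); return ((o["tcp_pos"]-p0)@u*1000),F@u,F@np.array([-u[1],u[0],0]),F[2]
print(np.round(S(),2))
r.move_linear(p0+.048*u,feed=.05); print(np.round(S(),2))
print(r.move_linear(p0+.030*u,feed=.012,until_force=4)); s=S();print(np.round(s,2))
d=s[0]
for k in range(40):
    if s[1]>9.5: break
    d-= .4 if s[1]<7 else .2
    r.move_linear(p0+d/1000*u,feed=.01); s=S(); print(round(d,2),np.round(s,2))
if s[1]>8:
  for _ in range(5): print(np.round(S(6),2))
print(r.observe()["t"])
E
```

```text
[65.99  0.13 -0.48 -0.37]
[48.25 -0.3  -0.32 -0.16]
True
[43.42  1.18 -1.27  0.  ]
43.02 [43.43  2.88 -0.61 -1.45]
42.62 [43.3   5.02 -1.04 -2.6 ]
42.22 [43.26  5.82 -0.93 -3.54]
41.82 [43.2   6.66 -1.17 -3.96]
41.42 [43.2   7.52 -1.03 -4.07]
41.22 [43.16  7.61 -0.79 -4.25]
41.02 [43.15  7.56 -1.16 -4.99]
40.82 [43.15  8.18 -1.14 -4.65]
40.62 [43.1   7.91 -1.2  -4.83]
40.42 [43.07  8.56 -0.94 -5.35]
40.22 [43.1   9.07 -1.13 -5.63]
40.02 [43.06  9.59 -1.36 -5.86]
[43.08  9.51 -1.42 -5.82]
[43.05  9.17 -1.51 -5.8 ]
[43.08  9.38 -1.41 -5.78]
[43.06  9.68 -1.43 -6.04]
[43.05  9.41 -1.53 -5.61]
24.675
```

The tug held at about 9.4 N for more than half a second. Now ease off, lower, release and retreat.

```bash
python3 - <<'E'
from h import *
yaw=.257; u=np.array([np.cos(yaw),np.sin(yaw),0])
a=np.load("p0.npy");p0=a[:3]
r.move_linear(p0+.053*u,feed=.03); r.dwell(.3)
p=p0+.053*u; p[2]=.036
print(r.move_linear(p,feed=.015,until_force=4)); o=r.observe(); print(o["tcp_pos"],o["contact_force"])
p=o["tcp_pos"]; p[2]=max(p[2],.0374)
r.open(); r.dwell(.3); o=r.observe(); print(o["finger_gap"],o["contact_force"])
r.move_linear([p[0],p[1],.16],feed=.08)
q=np.array([p[0],p[1],.20])-.05*u; r.move_linear(q); r.dwell(.3)
print(r.observe()["t"],r.observe()["contact_force"])
c=cam("wrist"); cv2.imwrite("pics/w5.png",cv2.resize(c["color"][0:220,150:400],None,fx=2.6,fy=2.6))
E
```

```text
True
[ 0.53253882 -0.24061337  0.03737719] [-0.50721283  0.19373655  5.45528786]
0.08571199741637385 [-0.49077228 -0.36998891  0.95758096]
29.7333 [-0.0341675   0.25395139  0.71096818]
```

View pics/w5.png

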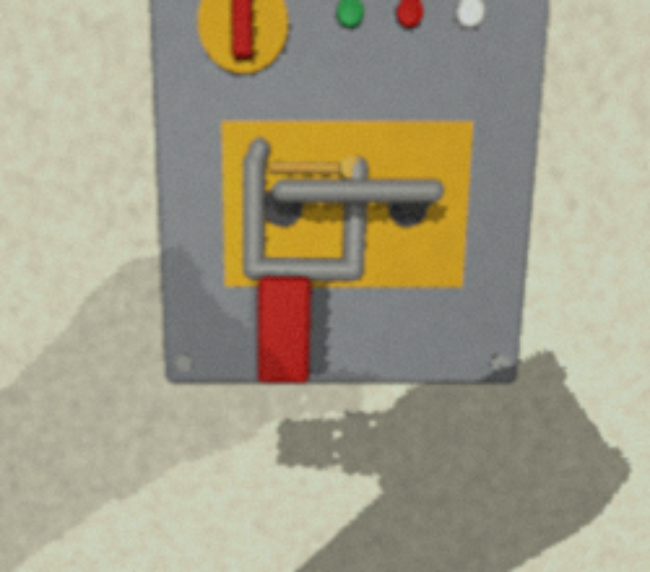

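The picture shows the hook flat on the box round the left leg (crop about (283,205)), with the gate shut at about (310,168) and the gripper clear.

```bash
python3 -c "
from plant import r
print(r.close_job())"
```

```text
the job is handed in; nothing more can be done
None
```

The job is handed in, verdict not shown: the hook lies flat on the box, clipped round the left leg with its gate shut and released, after a tug held at about 9.4 N for over 0.5 s (about 11 N in total, under the 16 N limit); no bystander was touched as far as I could see, but I took no final overall picture to check.

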